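# Hold the sprung tray cover half open against the straightedge's mark

## Robot

A 7-joint arm with a two-finger parallel gripper is mounted at the origin on the work surface. World frame = base frame: x ahead of the robot, y to its left, z up, the work surface at z = 0. Lengths are in mm, angles in rad, forces in N, time in s.
With the tool pointing down it reaches from about 350 to 900 mm from the base axis. Payload 8.1 kg.
Tool frame: the origin (TCP) lies midway between the tips of the shut fingers; the grasp point (between the pads) lies 19 mm behind it (env.tcp_to_grasp is the distance from the TCP to the grasp point, in mm); z points along the fingers, y is the line along which they close (so a half turn about z gives the same grasp; the last joint's range is limited). The gripper opens to 85 mm and grips with 20 to 120 N. Pads are 22 mm wide; open, the fingers measure 114 mm over their backs; the gripper's body (76 mm by 85 mm) begins 54 mm behind the grasp point. The pads swing forward as they close: fully open they stand 13 mm farther back than shut.
Start: joints at [-0.103, 0.434, 0.025, 1.573, -0.012, 1.134, -0.075], TCP at [625.013, -0.027, 231.323] pointing down, gripper open.
Joint ranges: [-2.62, 2.62], [-0.44, 2.09], [-1.27, 1.32], [0.08, 2.57], [-1.32, 4.46], [0.12, 2], [-2.74, 2.74]. Speed limits (rad/s): [2.22, 2.22, 3.01, 3.01, 3.14, 3.14, 3.14].

## Interface

Orientations are given as a unit quaternion [x, y, z, w].
In Python, from plant import telemetry, camera, camera_params, ticket, env gives the robot as it stands. The module is installed in compiled form; this text tells all that it offers.
- The arm moves only by the tool step_arm, never from a script. Its argument "deltas" is a list of rows, each a list of 6 numbers: the shift along the tool's x, y, z each as a share of 30 cm, from -1 to 1, then the turn, a rotation vector about the tool's x, y, z each as a share of 180 degrees, from -1 to 1. A call has 1 to 8 rows; each row is the pose to reach, as a shift and turn from the pose commanded when the call began, along the tool's axes at that moment, turning the shorter way round; what a row does not reach only later rows make up. A row lasts 1/8 s, in which the tool goes at most 62.5 mm and 10.7 degrees, less where a joint would pass 70% of its speed; a pose out of reach is approached as far as the arm can. A call with a number of a shift or a turn outside -1 to 1 is refused whole. A call with a gripper value outside its range is refused whole. "gripper" is the closure, from 0 (fully open) to 1 (shut), set as the call begins (left out, the last holds). The fingers move at their own pace and stop on an object; "newtons" is the grip in N (left out, the last holds). Time passes only in rows, so rows that repeat a pose let the fingers close. It gives the time, the measured TCP pose, the force, the opening and the grip force at its end, in the units of the state.
- telemetry.observe(): the state, without advancing time (a new reading comes with each control period).
- camera(name): name is "scene" or "side" or "wrist"; returns the picture (400x640x3 uint8, red, green, blue); there is no depth.
- camera_params(name): a dict with "mtx" (3x3 intrinsics, pixels), "cam_to_world" (4x4, takes a point from camera to world coordinates); the wrist camera has in their place "hand_eye" (4x4, takes a point from camera to tool coordinates, whose origin is the TCP and whose axes are the flange's). Camera axes: x right, y down, z forward; pixel columns grow to the right and rows downward; lengths in mm; the calibration is good to about 2 mm. A picture is of the moment at which its call begins: read the wrist's pose just before it. camera_params takes no time and is no camera call.
- ticket.close_job(): hands the job in; it is judged then, once.
The state is a dict: "time": time; "qpos": joint angles; "joint_vel": joint speeds; "effort": joint torques, N m; "ee_pos": TCP position; "orientation": TCP orientation; "ft_force": force on the tool from outside, world axes, zero at the start; "torque": the same for the moment, N m; "gripper_width": finger opening in mm; "grasp_force": force on a finger pad.
Only numpy, scipy, OpenCV 4.12 (cv2) and the standard library are available. Lean on these libraries where they do the work, as an engineer would, in place of code of your own. Each camera call takes 0.05 s, during which the arm holds its last target. There are 200 camera calls.

## Task

Lay the steel straightedge flat on the bench, flush along the robot's side of the fastener tray with its end butted against the small ear there, and let go of it: its free end now marks half opening. Then take the sprung cover by its upright grip and slide it back until it is half open, its edge level with the straightedge's free end, and finish while still holding it there, because it springs shut when released. Leave the blue bin, the gearbox and the wrench where they are.

Things in the scene. Friction and masses are not known exactly. Their poses are not given: they have to be found in the camera images.
- tray: Grey steel fastener tray fixed to the bench, 90 mm in its x, 226 mm in its y (-123 to +103 mm), 40 mm high, 49 mm over the guide rails on its top. Origin at bench height, midway between its long sides: these are at x = -45 mm (robot's side) and +45 mm. Two compartments lie at y = -118 to -7 mm under the cover; the rest is a closed deck.
- tray_seat (a point): Point on the bench where the straightedge's centre comes when it lies flush and butted: x = -70, y = +13 mm in the tray's frame; axes as the tray's. The straightedge then lies along the tray's y, its free end at tray y = -62 mm.
- tray_ear (a point): The small grey ear on the tray's robot-side face: the point at the foot of its butting face, which looks to the tray's -y, at x = -59, y = +88 mm in the tray's frame. The ear sticks out 28 mm from the side, is 8 mm thick and 18 mm high. The straightedge's end butts against it.
- straightedge: Loose steel straightedge: strip 50 mm (its x) by 150 mm (its y), 6 mm thick, about 0.4 kg, with an upright dark grip block mid-top: 26 mm in its x, 16 mm in its y, from 6 to 61 mm above its underside. Origin: centre of its underside. Same both ways round. Grasp the block across its 16 mm, the fingers along the strip's length, clear of the tray's side.
- cover_travel (a joint): Travel of the 74 by 104 mm aluminium cover, 0 = shut (it rests there), 0.1 m = fully open; half is 0.05 m. It grows as the cover slides along the tray's +y. A spring pushes it shut: 3 N at shut, 8 N at half, 13 N fully open. At travel q its exposed edge is at tray y = -112 mm + q, level with the laid straightedge's free end at half.
- cover: The sprung sliding cover with the upright black grip block on its middle; the block is 30 mm in the tray's x, 14 mm in the tray's y (the way it slides), 40 mm tall. Origin: centre of the block's foot on the cover, 45.5 mm above the bench (block's top at 85 mm), at tray x = 0, y = -60 mm + travel. Axes as the tray's.
- bin: Bystander: blue open plastic bin with bolts, 150 by 100 by 75 mm, beyond the tray. Origin at the centre of its underside. Leave alone.
- gearbox: Bystander: grey cast gearbox, foot 100 by 110 mm, 130 mm tall, with a toothed wheel on a shaft reaching 97 mm out on its +y side. Origin at the centre of its underside. Leave alone.
- wrench: Bystander: steel wrench lying on the bench beyond the work, along its own x, about 180 mm long. Leave alone.
Not all that is in view belongs to the job. Of the things that look like the straightedge, the smallest one is meant.

How it is judged:
By the outcome, as a careful person would: the job done as asked, in the order asked, and still so for the second after the job is handed in, while the arm keeps its last pose, push and grip.
It also fails if it takes over 51 s, if anything falls off the work surface, if the arm or the gripper's body presses on something with over 40 N, if the wrist force passes 120 N, or if a joint passes its speed limit or range.

## Working session

There is one attempt and no reset: what is moved stays moved. The work goes in short steps, Python scripts to look and compute and a tool call to move; the robot and the scene stay as the last step left them, time stands still between calls to the robot, and variables do not carry over. Pictures are saved under pics/ and viewed, at most 10 in all, crops included, and the job is handed in when it is done.

Besides the shell and the picture viewer there is one more tool, called as name([rows], argument=value, ...), one row to a line, values as JSON. step_arm: Moves the arm, as the interface text tells. Its arguments: {"type":"object","properties":{"deltas":{"type":"array","items":{"type":"array","items":{"type":"number"}}},"gripper":{"type":"number"},"newtons":{"type":"number"}},"required":["deltas"]}

```bash
mkdir -p pics
python3 - <<'E'
from plant import telemetry, camera, camera_params, env
import cv2,numpy as np
np.set_printoptions(precision=4,suppress=True)
s=telemetry.observe();print(s['time'],s['ee_pos'],s['orientation'],s['gripper_width'])
for n in("scene","side","wrist"):
    im=camera(n);cv2.imwrite(f"pics/{n}0.png",im[...,::-1]);p=camera_params(n)
    for k in p:print(n,k,np.array(p[k]).tolist())
E
```

```text
0.0 [624.4969  -0.0448 230.5478] [ 0.7071  0.7071 -0.0006 -0.0005] 85.25526381301997
scene mtx [[464.7269592880724, 0.0, 318.3885786125637], [0.0, 464.7269592880724, 195.31139788504277], [0.0, 0.0, 1.0]]
scene cam_to_world [[-0.6359212471672063, 0.4188418054749927, -0.6482096184011414, 1246.5886645165676], [0.7717361379552242, 0.33940820904571484, -0.5377968027111498, 587.0798569358471], [-0.005244118158478786, -0.8422432009929369, -0.5390722489666031, 659.9012798000495], [0.0, 0.0, 0.0, 1.0]]
side mtx [[458.48922576970165, 0.0, 322.07059699082623], [0.0, 458.48922576970165, 199.96851957972254], [0.0, 0.0, 1.0]]
side cam_to_world [[-0.7481715563982768, -0.42155135845072994, 0.5123804976625518, -38.34306311188531], [-0.6634319259371224, 0.486777087212624, -0.5682483145704473, 629.7698581761172], [-0.009869237252221863, -0.765076806309757, -0.6438634005772667, 765.809943411926], [0.0, 0.0, 0.0, 1.0]]
wrist mtx [[355.5307029846671, 0.0, 322.6060953296013], [0.0, 355.5307029846671, 200.9656175565416], [0.0, 0.0, 1.0]]
wrist hand_eye [[0.0006938302131316158, -0.9462423332672617, -0.3234578262039126, 83.33466332409613], [0.9999991629369627, 0.0010097860562909798, -0.000808985470299202, -0.7407125281122529], [0.0010921195016939916, -0.3234569941507614, 0.9462422418228564, -142.47624875382493], [0.0, 0.0, 0.0, 1.0]]
```

View pics/scene0.png

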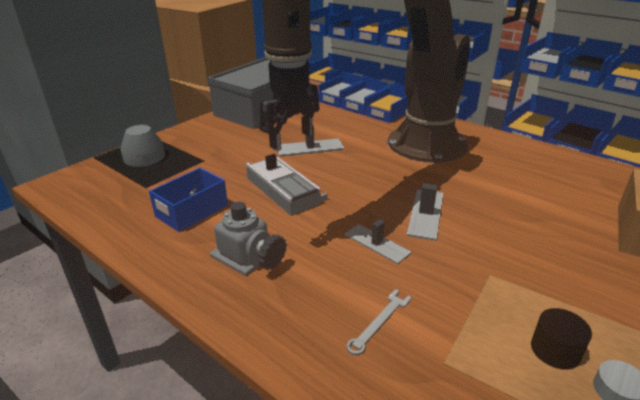

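View pics/side0.png

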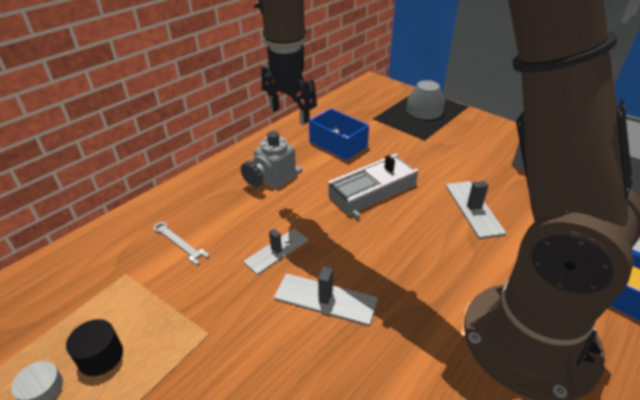

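View pics/wrist0.png

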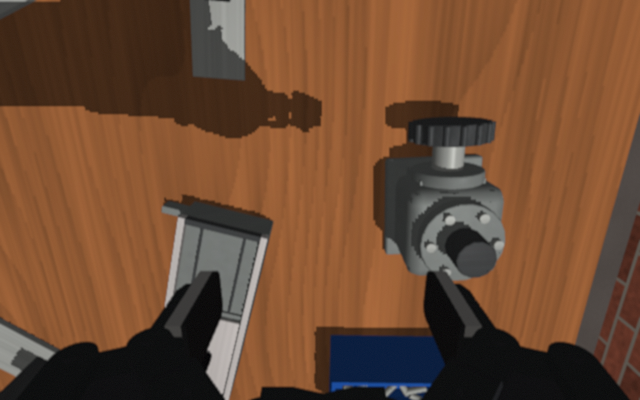

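The scene picture shows the tray at (285,183), with the ear at its deck end (322,204), and the cover grip at (271,161). In the side picture the ear is at (357,214).
Candidates for the straightedge:
- A: scene (310,147), side (475,208)
- B: scene (427,210), side (325,298)
- C: scene (378,243), side (272,250)

C looks smallest. I'll check it in one close crop and measure the lengths.

```bash
cat > h.py <<'E'
import numpy as np,cv2
from scipy.spatial.transform import Rotation as R
from plant import telemetry,camera,camera_params
np.set_printoptions(precision=2,suppress=True)
def pose(s):
    T=np.eye(4);T[:3,:3]=R.from_quat(s['orientation']).as_matrix();T[:3,3]=s['ee_pos'];return T
def cam(n,T=None):
    p=camera_params(n);return np.array(p['mtx']),(np.array(p['cam_to_world']) if T is None else T@np.array(p['hand_eye']))
def ray(c,uv):
    K,C=c;d=C[:3,:3]@np.linalg.solve(K,[uv[0],uv[1],1]);return C[:3,3],d/np.linalg.norm(d)
def plane(c,uv,z):
    o,d=ray(c,uv);return o+d*(z-o[2])/d[2]
def tri(c1,u1,c2,u2):
    o1,d1=ray(c1,u1);o2,d2=ray(c2,u2)
    t=np.linalg.lstsq(np.c_[d1,-d2],o2-o1,rcond=None)[0];a=o1+d1*t[0];b=o2+d2*t[1];return (a+b)/2,np.linalg.norm(a-b)
E
python3 - <<'E'
from h import *
sc=cv2.imread('pics/scene0.png');si=cv2.imread('pics/side0.png')
f=lambda i,x,y:cv2.resize(i[y:y+75,x:x+100],None,fx=4,fy=4,interpolation=cv2.INTER_CUBIC)
cv2.imwrite('pics/crop1.png',np.vstack([np.hstack([f(sc,235,145),f(sc,330,205)]),np.hstack([f(si,322,148),f(si,235,215)])]))
S,D=cam('scene'),cam('side')
for n,a,b in(('A',(310,147),(475,208)),('B',(429,186),(326,270)),('C',(378,222),(275,231)),('covergrip',(271,156),(391,158))):print(n,*tri(S,a,D,b))
E
```

```text
A [ 255.85 -268.9     3.65] 3.19245006080899
B [355.9  186.44  84.66] 6.601976993893096
C [528.48 158.9   62.47] 3.618914549776593
covergrip [ 480.76 -212.71   83.06] 3.9238953787503426
```

View pics/crop1.png

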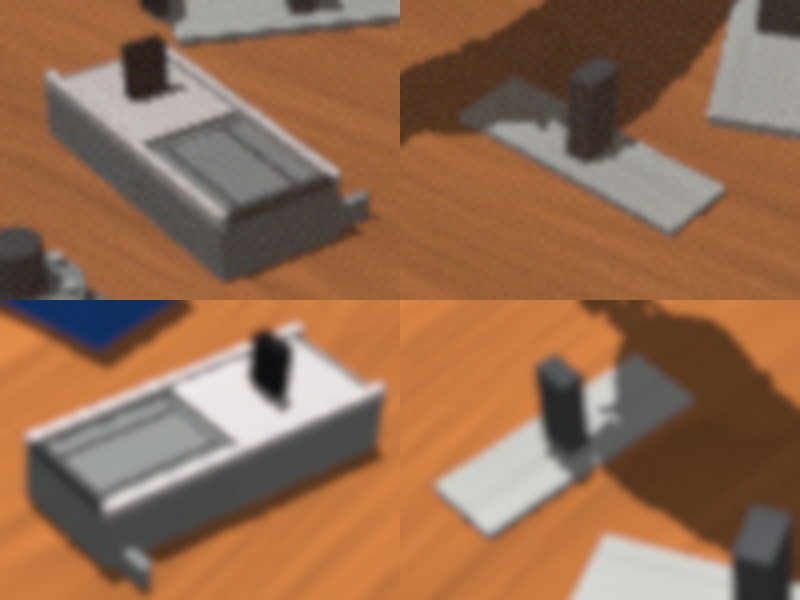

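C is strip with the grip top at 62 mm, in the scene crop's top-right tile, corners at roughly (344,234), (359,224), (411,252), (399,263) in the full picture. The tray's ear is at its +y, robot-side end. Next, corner measurements.

Run:
```python
from h import *
S,D=cam('scene'),cam('side')
def show(n,ss,dd,z):
    a=np.array([plane(S,p,z) for p in ss])[:,:2];b=np.array([plane(D,p,z) for p in dd])[:,:2]
    print(n);print(np.c_[a,b]);print('tri z',[round(tri(S,p,D,q)[0][2],1) for p,q in zip(ss,dd)])
    for m in(a,b):
        e=(m[0]+m[1]-m[2]-m[3])/2;print('centre',m.mean(0),'len',np.linalg.norm(e),'wid',np.linalg.norm(m[0]-m[1]+m[3]-m[2])/2,'yaw of y',np.degrees(np.arctan2(-e[0],e[1])))
# order: +y-x, +y+x, -y+x, -y-x
show('C',[(410.75,251.75),(398.75,263.25),(344.5,234.5),(358.75,224.5)],[(257,274.5),(243.75,261.75),(294.25,228.75),(308.25,240)],6)
show('tray',[(319.5,189.5),(292,198.25),(247,163),(278,156)],[(348.25,199.25),(329,181.75),(397,154.25),(417.75,169.75)],49)
```

```text
C
[[509.9  237.74 506.66 238.43]
 [559.32 237.28 556.42 232.85]
 [551.73  88.06 545.63  83.03]
 [499.19  90.99 494.46  88.82]]
tri z [np.float64(4.2), np.float64(4.5), np.float64(2.8), np.float64(3.5)]
centre [530.04 163.51] len 148.2645228699598 wid 51.006224269495775 yaw of y -3.5380734576640385
centre [525.79 160.78] len 150.15264589707948 wid 50.78962158380755 yaw of y -4.389722819977152
tray
[[ 489.58  -37.28  485.78  -46.55]
 [ 562.31  -63.54  566.57  -68.36]
 [ 508.42 -278.82  505.88 -283.53]
 [ 425.24 -241.07  423.92 -259.51]]
tri z [np.float64(47.6), np.float64(51.3), np.float64(47.9), np.float64(49.7)]
centre [ 496.39 -155.18] len 217.71744210354123 wid 84.27061842050834 yaw of y -15.754595935723621
centre [ 495.54 -164.49] len 222.6640956049604 wid 84.53843240312725 yaw of y -15.972552584320868
```

step_arm([
  [0.1, -0.12, 0, 0, 0, 0],
  [0.2, -0.24, 0, 0, 0, 0],
  [0.33, -0.38, 0, 0, 0, 0],
  [0.33, -0.38, 0, 0, 0, 0],
  [0.33, -0.38, 0, 0, 0, 0],
])

```text
time: 0.78
ee_pos: [511.3, 98.7, 231.5]
orientation: [0.707, 0.707, 0.0, 0.0]
ft_force: [1.1, -1.0, 1.1]
gripper_width: 85.6
grasp_force: 0.0
```

Run:
```python
from h import *
s=telemetry.observe();im=camera('wrist');cv2.imwrite('pics/w1.png',im[...,::-1]);np.save('w1.npy',pose(s));print(s['time'],s['ee_pos'],s['joint_vel'].max() if hasattr(s['joint_vel'],'max') else s['joint_vel'])
```

```text
0.775 [511.32  98.67 231.45] 0.01798665622833576
```

View pics/w1.png

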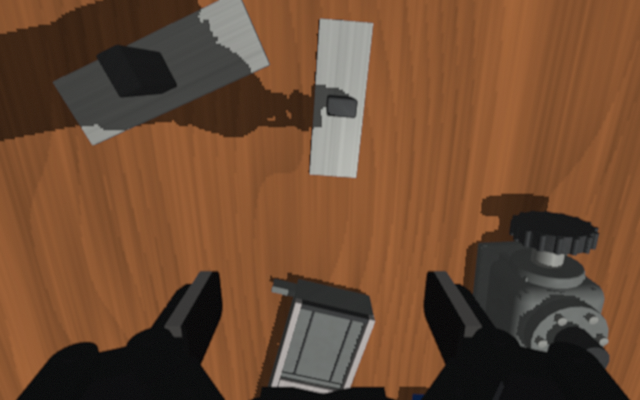

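step_arm([
  [-0.13, 0.0, 0, 0, 0, 0],
  [-0.27, 0.0, 0, 0, 0, 0],
  [-0.4, 0.0, 0, 0, 0, 0],
  [-0.4, 0.0, 0, 0, 0, 0],
  [-0.4, 0.0, 0, 0, 0, 0],
])

```text
time: 1.45
ee_pos: [511.4, -21.5, 231.1]
orientation: [0.708, 0.707, 0.0, -0.0]
ft_force: [0.0, -0.1, -1.3]
gripper_width: 85.2
grasp_force: 0.0
```

Run:
```python
from h import *
s=telemetry.observe();im=camera('wrist');cv2.imwrite('pics/w2.png',im[...,::-1]);np.save('w2.npy',pose(s));print(s['time'],s['ee_pos'])
```

```text
1.45 [511.44 -21.47 231.14]
```

View pics/w2.png

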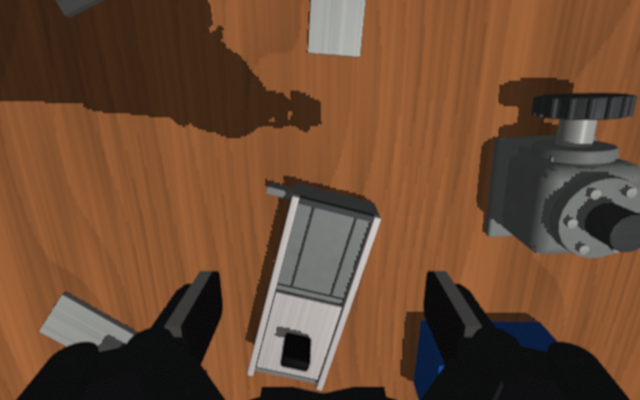

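w1: C is at corners (320,18), (373,22), (357,178), (309,174), with its block top at (342,104). w2: the whole tray is visible, rail corners (292,197), (379,217), (318,388), (248,374), ear tip (267,187), cover block top (297,352). Now refining with masks.

Run:
```python
from h import *
W1,W2=cam('wrist',np.load('w1.npy')),cam('wrist',np.load('w2.npy'))
def comp(m,uv,r=3):
    n,l=cv2.connectedComponents(m.astype(np.uint8));k=np.bincount(l[uv[1]-r:uv[1]+r+1,uv[0]-r:uv[0]+r+1].ravel(),minlength=n);k[0]=0;return (l==k.argmax()).astype(np.uint8)
def hull4(m):
    c=np.vstack(cv2.findContours(m,cv2.RETR_EXTERNAL,cv2.CHAIN_APPROX_NONE)[0]);return cv2.approxPolyN(c,4,None,-1,True).reshape(-1,2)
a,b=cv2.imread('pics/w1.png'),cv2.imread('pics/w2.png')
ha,hb=[cv2.cvtColor(i,cv2.COLOR_BGR2HSV) for i in(a,b)]
m=comp((ha[...,1]<70)&(ha[...,2]>60),(340,60));q=hull4(m);print('strip',q.tolist(),m.sum())
P=np.array([plane(W1,p,6)[:2] for p in q]);print(P,P.mean(0),np.linalg.norm(P-np.roll(P,1,0),axis=1))
r=cv2.minAreaRect(P.astype(np.float32));print(r)
g=comp((ha[...,2]<75)&(ha[...,1]<90),(342,105));x,y,w,h=cv2.boundingRect(g);print('grip',x,y,w,h)
m=comp((hb[...,1]<60)&(hb[...,2]>150),(330,310));q=hull4(m);print('tray',q.tolist(),m.sum())
P=np.array([plane(W2,p,49)[:2] for p in q]);print(P,P.mean(0),np.linalg.norm(P-np.roll(P,1,0),axis=1))
print(cv2.minAreaRect(P.astype(np.float32)))
g=comp((hb[...,2]<45),(297,352));x,y,w,h=cv2.boundingRect(g);print('covgrip',x,y,w,h)
# heights: common points w1/w2
for n,p,q in(('strip end -x',(309,174),(309,53)),('strip end +x',(357,178),(361,56)),('ear tip',(272,286),(267,187)),('rail+x+y',(374,320),(379,217))):print(n,*tri(W1,p,W2,q))
f=lambda i,x,y:cv2.resize(i[y:y+150,x:x+200],None,fx=4,fy=4,interpolation=cv2.INTER_CUBIC)
cv2.imwrite('pics/crop2.png',f(b,230,170))
```

```text
strip [[373, 23], [356, 178], [309, 174], [319, 18]] 7763
[[557.28 231.83]
 [546.1   82.16]
 [495.86  86.52]
 [506.87 235.98]] [526.53 159.12] [ 50.58 150.08  50.43 149.87]
((526.4854125976562, 159.07278442382812), (150.46705627441406, 50.578433990478516), 85.7255859375)
grip 312 85 45 44
tray [[341, 307], [317, 379], [257, 366], [276, 292]] 3598
[[ 530.   -169.46]
 [ 503.62 -268.08]
 [ 434.9  -249.08]
 [ 460.97 -150.79]] [ 482.37 -209.35] [ 71.51 102.09  71.29 101.69]
((482.2916564941406, -209.43289184570312), (102.28584289550781, 71.51409912109375), 75.02255249023438)
covgrip 282 333 28 37
strip end -x [496.56  85.98   3.93] 1.5686341845443486
strip end +x [546.92  82.96   8.92] 0.08828066473473235
ear tip [451.82 -45.01  15.42] 0.1455958262658768
rail+x+y [565.85 -65.19  50.38] 0.966905362555528
```

View pics/crop2.png

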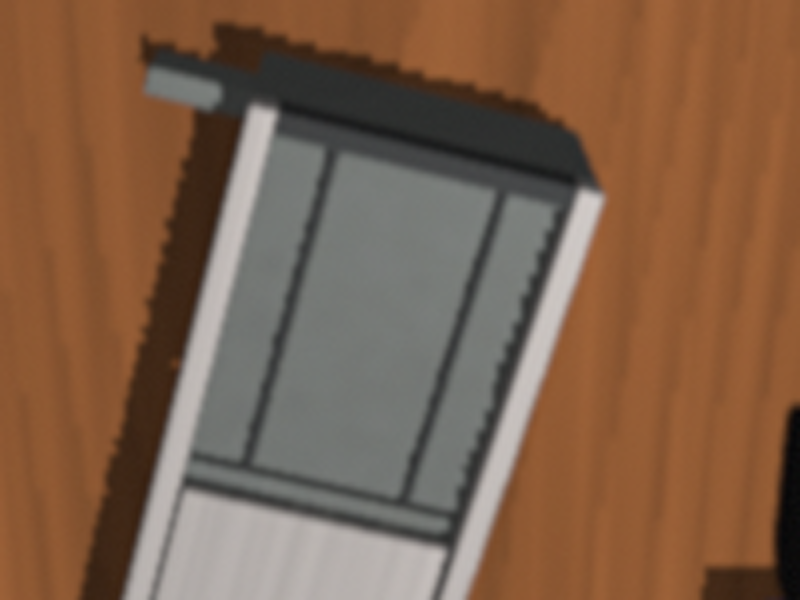

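Run:
```python
from h import *
from scipy.optimize import least_squares
W=cam('wrist',np.load('w2.npy'))
obs=[((292,195.5),49,-45,103),((381,218),49,45,103),((318,388.5),49,45,-123),((248,375),49,-45,-123),
((266.3,193.5),18,-73,88),((283,198),18,-56,88),((341.5,307.5),45.5,37,-8),((317.5,380),45.5,37,-112),((256.5,366.5),45.5,-37,-112),((275.5,291.5),45.5,-37,-8)]
P=np.array([plane(W,p,z)[:2] for p,z,_,_ in obs]);M=np.array([o[2:] for o in obs])
def f(v,w=np.ones((10,1))):
    c,s=np.cos(v[2]),np.sin(v[2]);return ((M@np.array([[c,s],[-s,c]])+v[:2]-P)*w)
for wname,w in(('all',np.ones((10,1))),('rails',np.r_[np.ones(4),np.zeros(6)][:,None]),('cover',np.r_[np.zeros(6),np.ones(4)][:,None])):
    r=least_squares(lambda v:f(v,w).ravel(),[495,-150,-.26]);v=r.x;print(wname,v[:2],np.degrees(v[2]))
    if wname=='all':
        c,s=np.cos(v[2]),np.sin(v[2]);Rm=np.array([[c,-s],[s,c]]);print('resid tray axes',(f(v)@Rm))
        for n,q in(('seat',(-70,13)),('cover0',(0,-60)),('coverhalf',(0,-10))):print(n,Rm@q+v[:2])
    # cover block top
print('cov block top px->', plane(W,(297,352),85))
```

```text
all [ 497.7  -154.78] -15.373893930400522
resid tray axes [[ 0.61  0.15]
 [ 0.92 -0.4 ]
 [ 4.42 -1.86]
 [-2.1   0.19]
 [-0.76  0.6 ]
 [-1.81  0.81]
 [ 0.4   0.42]
 [-0.57  0.42]
 [-1.15 -0.1 ]
 [ 0.04 -0.22]]
seat [ 433.65 -123.68]
cover0 [ 481.79 -212.63]
coverhalf [ 495.05 -164.42]
rails [ 496.89 -154.05] -15.345324118463918
cover [ 497.73 -154.92] -15.130532651052828
cov block top px-> [ 484.56 -196.95   85.  ]
```

Tray at (497.5, -154.8), yaw -15.2°. Straightedge C at (526.5, 159.1), yaw -4.3°, 150x50 mm, so the choice is confirmed. Next: go above C and turn -86°.

step_arm([
  [0.6, 0.05, 0.27, 0, 0, -0.476],
  [0.6, 0.05, 0.27, 0, 0, -0.476],
  [0.6, 0.05, 0.27, 0, 0, -0.476],
  [0.6, 0.05, 0.27, 0, 0, -0.476],
  [0.6, 0.05, 0.27, 0, 0, -0.476],
  [0.6, 0.05, 0.27, 0, 0, -0.476],
  [0.6, 0.05, 0.27, 0, 0, -0.476],
  [0.6, 0.05, 0.27, 0, 0, -0.476],
])

```text
time: 2.5
ee_pos: [525.9, 160.2, 150.2]
orientation: [0.034, 0.999, 0.0, -0.0]
ft_force: [-0.0, -0.5, -0.0]
gripper_width: 85.5
grasp_force: 0.0
```

```bash
cat >> h.py <<'E'
def delta(xyz,yaw):
    """shares for step_arm to bring TCP to xyz with tool z down and tool y at world angle yaw+90deg"""
    T=pose(telemetry.observe());a=np.radians(yaw);y=np.array([-np.sin(a),np.cos(a),0]);z=np.array([0,0,-1.]);G=np.c_[np.cross(y,z),y,z]
    d=T[:3,:3].T@(np.array(xyz)-T[:3,3])/300;w=R.from_matrix(T[:3,:3].T@G).as_rotvec()/np.pi
    return np.round(np.r_[d,w],4)
E
python3 - <<'E'
from h import *
s=telemetry.observe();print(s['time'],s['ee_pos'],s['qpos'],s['ft_force']);print(delta([526.5,159.1,21],-4.27))
a=camera('wrist');cv2.imwrite('pics/w3.png',a[...,::-1])
E
```

```text
2.5 [525.86 160.22 150.23] [-0.12  0.43 -0.36  1.83  0.19  0.91  0.93] [-0.01 -0.51 -0.02]
[-0.   -0.    0.43  0.   -0.    0.  ]
```

View pics/w3.png

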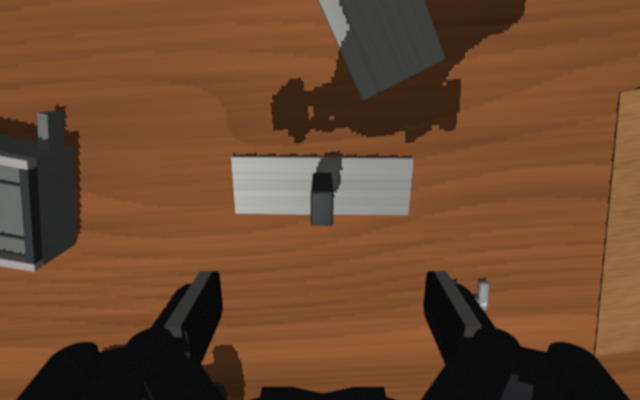

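The strip is level in the view and centred between the fingers (columns 233–413, block at 322). Lower and grip.

step_arm([
  [0, 0, 0.15, 0, 0, 0],
  [0, 0, 0.3, 0, 0, 0],
  [0, 0, 0.4, 0, 0, 0],
  [0, 0, 0.43, 0, 0, 0],
  [0, 0, 0.43, 0, 0, 0],
])

```text
time: 3.18
ee_pos: [526.0, 159.6, 21.4]
orientation: [0.038, 0.999, 0.0, -0.0]
ft_force: [0.3, 0.7, 0.7]
gripper_width: 85.8
grasp_force: 0.0
```

step_arm([
  [0, 0, 0, 0, 0, 0],
  [0, 0, 0, 0, 0, 0],
  [0, 0, 0, 0, 0, 0],
  [0, 0, 0, 0, 0, 0],
  [0, 0, 0, 0, 0, 0],
  [0, 0, 0, 0, 0, 0],
], gripper=1, newtons=60)

```text
time: 3.92
ee_pos: [526.3, 159.0, 21.8]
orientation: [0.038, 0.999, 0.0, 0.0]
ft_force: [-1.2, -0.2, 5.3]
gripper_width: 15.0
grasp_force: 59.5
```

Gripped at 15 mm opening with 59.5 N. Lift, then carry to a spot short of the seat.

step_arm([
  [0, 0, -0.1, 0, 0, 0],
  [0, 0, -0.2, 0, 0, 0],
  [0, 0, -0.3, 0, 0, 0],
  [0, 0, -0.3, 0, 0, 0],
])

```text
time: 4.42
ee_pos: [527.1, 159.4, 112.9]
orientation: [0.038, 0.999, 0.001, 0.002]
ft_force: [0.4, 0.3, -4.3]
gripper_width: 15.2
grasp_force: 59.3
```

step_arm([
  [0.037, -0.14, 0, 0, 0, 0.009],
  [0.074, -0.28, 0, 0, 0, 0.018],
  [0.111, -0.42, 0, 0, 0, 0.027],
  [0.148, -0.56, 0, 0, 0, 0.036],
  [0.185, -0.7, 0, 0, 0, 0.045],
  [0.222, -0.84, 0, 0, 0, 0.055],
  [0.262, -0.986, 0, 0, 0, 0.0606],
  [0.262, -0.986, 0, 0, 0, 0.0606],
])

```text
time: 5.42
ee_pos: [422.6, -133.5, 109.9]
orientation: [0.136, 0.991, -0.001, -0.002]
ft_force: [1.0, -0.1, -3.6]
gripper_width: 15.4
grasp_force: 59.9
```

```bash
sed -i 's/precision=2/precision=4/' h.py
python3 - <<'E'
from h import *
s=telemetry.observe();print(s['time'],s['ee_pos'],s['ft_force'],s['gripper_width'],s['grasp_force'],s['qpos']);print(delta([425.5,-130.1,25],-15.2))
np.save('w4.npy',pose(s));a=camera('wrist');cv2.imwrite('pics/w4.png',a[...,::-1])
E
```

```text
5.425 [ 422.5675 -133.5177  109.8574] [ 0.9791 -0.1441 -3.5669] 15.441892874157524 59.86859321594238 [ 0.4042  0.3213 -0.2698  2.1244  0.131   0.7144  1.3466]
[-0.0072  0.0141  0.2828 -0.0006 -0.001  -0.0023]
```

View pics/w4.png

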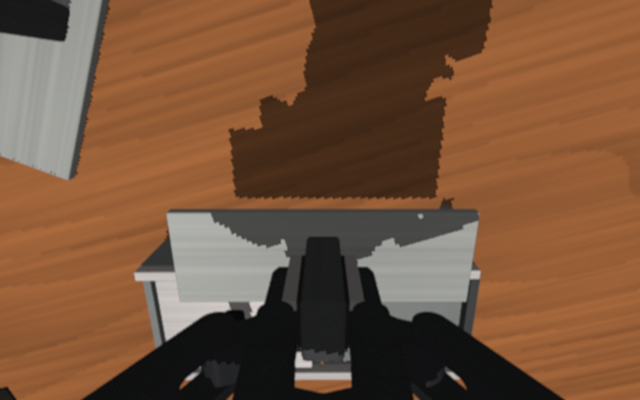

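The strip is held level, parallel to the tray's side, with the tray behind and under it. Strip A at upper left is well clear. Lower to just above the bench.

step_arm([
  [-0.007, 0.014, 0.1, 0, 0, -0.002],
  [-0.007, 0.014, 0.18, 0, 0, -0.002],
  [-0.007, 0.014, 0.24, 0, 0, -0.002],
  [-0.007, 0.014, 0.28, 0, 0, -0.002],
  [-0.007, 0.014, 0.28, 0, 0, -0.002],
])

```text
time: 6.1
ee_pos: [428.0, -125.7, 26.5]
orientation: [0.129, 0.992, 0.0, -0.001]
ft_force: [0.3, 0.0, -3.2]
gripper_width: 15.3
grasp_force: 59.7
```

Run:
```python
from h import *
s=telemetry.observe();print(s['time'],s['ee_pos'],s['ft_force'],s['gripper_width'])
print(delta([425.5,-130.1,21.7],-15.2))
p=np.array(s['ee_pos'][:2])-[497.5,-154.8];a=np.radians(-15.2);print('tray xy',p@[np.cos(a),np.sin(a)],p@[-np.sin(a),np.cos(a)])
```

```text
6.1 [ 427.9871 -125.7059   26.452 ] [ 0.2913  0.026  -3.197 ] 15.337122122527145
[ 0.0042 -0.0163  0.0158  0.0001 -0.0006  0.0022]
tray xy -74.70923307571918 9.850721347169658
```

step_arm([
  [0, 0, 0.008, 0, 0, 0.002],
  [0, 0, 0.013, 0, 0, 0.002],
  [0, 0, 0.013, 0, 0, 0.002],
])

```text
time: 6.48
ee_pos: [428.7, -126.6, 23.7]
orientation: [0.133, 0.991, -0.0, 0.0]
ft_force: [-0.2, 0.2, -3.7]
gripper_width: 15.5
grasp_force: 59.7
```

step_arm([
  [-0.005, 0, 0, 0, 0, 0],
  [-0.01, 0, 0, 0, 0, 0],
  [-0.014, 0, 0, 0, 0, 0],
  [-0.014, 0, 0, 0, 0, 0],
])

```text
time: 6.98
ee_pos: [431.9, -127.6, 23.3]
orientation: [0.133, 0.991, -0.0, -0.001]
ft_force: [-1.6, 0.5, -1.8]
gripper_width: 15.5
grasp_force: 60.0
```

```bash
cat >> h.py <<'E'
def trayxy():
    s=telemetry.observe();p=np.array(s['ee_pos'][:2])-[497.5,-154.8];a=np.radians(-15.2);ex=np.array([np.cos(a),np.sin(a)]);ey=np.array([-np.sin(a),np.cos(a)]);f=np.array(s['ft_force'])
    T=pose(s);print(s['time'],'tray xy',p@ex,p@ey,'z',s['ee_pos'][2],'F',f[:2]@ex,f[:2]@ey,f[2],'yaw',np.degrees(np.arctan2(-T[0,1],T[1,1])),s['gripper_width'],s['torque'])
E
python3 -c "from h import *;trayxy()"
```

```text
6.975 tray xy -70.46007081282737 9.090389374597114 z 23.254829283856687 F -1.7228446889245776 0.06161723498383992 -1.7877686634752832 yaw -15.232596339245687 15.469114295674949 [0.1915 0.5896 0.0139]
```

step_arm([
  [-0.004, 0, 0.004, 0, 0, 0],
  [-0.008, 0, 0.004, 0, 0, 0],
  [-0.008, 0, 0.004, 0, 0, 0],
])

```text
time: 7.35
ee_pos: [431.9, -127.7, 21.9]
orientation: [0.132, 0.991, -0.0, -0.003]
ft_force: [-10.1, 2.1, 7.2]
gripper_width: 15.3
grasp_force: 61.7
```

```bash
python3 -c "from h import *;trayxy()"
```

```text
7.35 tray xy -70.36815323734017 8.964904619200844 z 21.946433466970234 F -10.334597227377676 -0.6610370843437284 7.244804632286318 yaw -15.220980681719233 15.252831767540648 [0.8076 2.1769 0.0067]
```

step_arm([
  [0, 0.005, 0, 0, 0, 0],
  [0, 0.01, 0, 0, 0, 0],
  [0, 0.014, 0, 0, 0, 0],
  [0, 0.014, 0, 0, 0, 0],
])

```text
time: 7.85
ee_pos: [432.3, -126.4, 22.0]
orientation: [0.134, 0.991, -0.002, -0.003]
ft_force: [-12.2, -8.2, 9.3]
gripper_width: 15.6
grasp_force: 61.9
```

```bash
python3 -c "from h import *;trayxy()"
```

```text
7.85 tray xy -70.38712480991029 10.29715116104051 z 22.01351342946016 F -9.617245081866784 -11.160239051313596 9.257867957475515 yaw -15.362028472628882 15.59110461254789 [-1.3325  2.5765  0.2782]
```

step_arm([
  [0.005, 0, -0.004, 0, 0, 0],
  [0.005, 0.004, -0.004, 0, 0, 0],
  [0.005, 0.007, -0.004, 0, 0, 0],
  [0.005, 0.007, -0.004, 0, 0, 0],
])

```text
time: 8.35
ee_pos: [433.1, -123.6, 23.1]
orientation: [0.133, 0.991, -0.001, -0.002]
ft_force: [-8.0, -7.7, 0.9]
gripper_width: 15.4
grasp_force: 60.6
```

```bash
python3 -c "
from h import *
trayxy()
s=telemetry.observe();np.save('w5.npy',pose(s))
a=camera('wrist')[...,::-1];b=camera('scene')[...,::-1];c=camera('side')[...,::-1]
f=lambda i,x,y,w,h,k:cv2.resize(i[y:y+h,x:x+w],None,fx=k,fy=k,interpolation=cv2.INTER_CUBIC)
cv2.imwrite('pics/c5.png',np.vstack([f(a,120,150,400,150,2),np.hstack([f(b,260,140,100,75,4),f(c,315,160,100,75,4)])]))"
```

```text
8.35 tray xy -70.3658375086932 13.261052511775448 z 23.148618579510302 F -5.6657839845165725 -9.483281168366513 0.9068527764086664 yaw -15.329407959265664 15.398484950204923 [-1.4248  1.6726  0.2194]
```

View pics/c5.png

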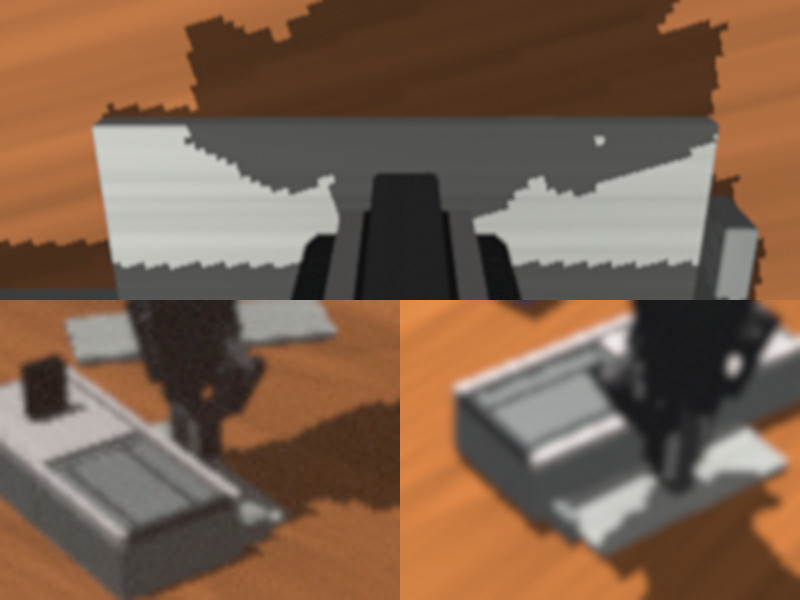

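The strip's +y end (right, column ~705) is at or within a millimetre of the ear (715,230). Push further to confirm it's blocked.

step_arm([
  [-0.003, 0.004, 0.0, 0, 0, 0],
  [-0.003, 0.008, 0.0, 0, 0, 0],
  [-0.003, 0.008, 0.0, 0, 0, 0],
])

```text
time: 8.88
ee_pos: [433.1, -123.4, 23.2]
orientation: [0.134, 0.991, -0.002, -0.003]
ft_force: [-12.0, -15.7, 6.3]
gripper_width: 15.7
grasp_force: 61.3
```

```bash
python3 -c "from h import *;trayxy()"
```

```text
8.875 tray xy -70.40759810546959 13.390725070346525 z 23.16171965083381 F -7.483531191285221 -18.280226898133744 6.324870161441272 yaw -15.437135367481241 15.684595351847193 [-2.8791  2.6262  0.2883]
```

step_arm([
  [0.003, -0.003, 0.004, 0, 0, 0],
  [0.004, -0.005, 0.006, 0, 0, 0],
  [0.004, -0.005, 0.006, 0, 0, 0],
])

```text
time: 9.25
ee_pos: [432.9, -123.6, 21.9]
orientation: [0.134, 0.991, -0.002, -0.001]
ft_force: [-10.6, -10.4, 10.9]
gripper_width: 15.4
grasp_force: 62.0
```

```bash
python3 -c "from h import *;trayxy()"
```

```text
9.25 tray xy -70.50906651807865 13.203864009791852 z 21.89449527832877 F -7.5517459659446535 -12.815978416115502 10.90265111508248 yaw -15.387062219860587 15.396877571446137 [-1.764   2.0864  0.2492]
```

Blocked in both x and y and resting on the bench. Release.

step_arm([
  [0.002, -0.002, 0, 0, 0, 0],
  [0.002, -0.002, 0, 0, 0, 0],
  [0.002, -0.002, 0, 0, 0, 0],
  [0.002, -0.002, 0, 0, 0, 0],
  [0.002, -0.002, 0, 0, 0, 0],
  [0.002, -0.002, 0, 0, 0, 0],
], gripper=0)

```text
time: 10.0
ee_pos: [434.3, -121.3, 21.6]
orientation: [0.133, 0.991, 0.0, 0.0]
ft_force: [0.1, 0.1, 0.5]
gripper_width: 85.5
grasp_force: 0.0
```

step_arm([
  [0, 0, -0.08, 0, 0, 0],
  [0, 0, -0.2, 0, 0, 0],
  [0, 0, -0.4, 0, 0, 0],
  [0, 0, -0.5, 0, 0, 0],
  [0, 0, -0.5, 0, 0, 0],
  [0, 0, -0.5, 0, 0, 0],
])

```text
time: 10.75
ee_pos: [433.7, -121.3, 171.0]
orientation: [0.133, 0.991, -0.0, -0.0]
ft_force: [-0.2, -0.3, 0.4]
gripper_width: 85.3
grasp_force: 0.0
```

```bash
python3 -c "
from h import *
trayxy()
s=telemetry.observe();np.save('w6.npy',pose(s))
a=camera('wrist')[...,::-1];cv2.imwrite('pics/w6.png',a)
W=cam('wrist',pose(s))
print(s['qpos'])"
```

```text
10.75 tray xy -70.36413794036885 15.591564389176751 z 170.96538147884777 F -0.14821107926563937 -0.3114928271998665 0.35958826869528626 yaw -15.237348600872235 85.33464422463862 [ 0.0258  0.0256 -0.0292]
[ 0.4042  0.2432 -0.2972  2.0394  0.0923  0.8722  1.3606]
```

View pics/w6.png

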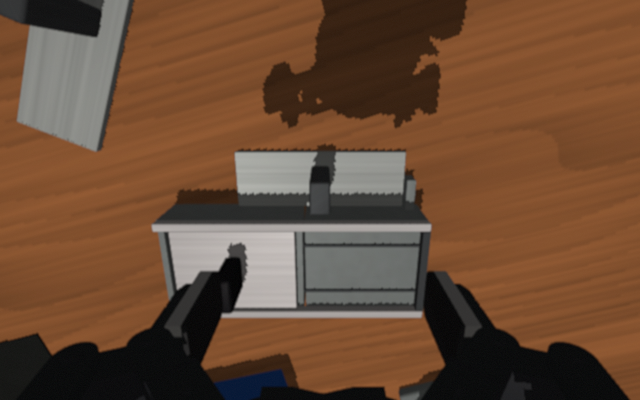

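The straightedge lies parallel and flush along the side, its right end (405,180) against the ear (410,190), and it's released. Next: go above the cover's grip.

step_arm([
  [-0.08, -0.08, 0.05, 0, 0, 0],
  [-0.16, -0.17, 0.1, 0, 0, 0],
  [-0.233, -0.251, 0.2, 0, 0, 0],
  [-0.233, -0.251, 0.2, 0, 0, 0],
  [-0.233, -0.251, 0.2, 0, 0, 0],
])

```text
time: 11.42
ee_pos: [481.2, -211.4, 110.7]
orientation: [0.132, 0.991, 0.001, -0.001]
ft_force: [-0.0, -0.6, -0.1]
gripper_width: 85.4
grasp_force: 0.0
```

Run:
```python
from h import *
trayxy()
a=np.radians(-15.2);ex=np.array([np.cos(a),np.sin(a)]);ey=np.array([-np.sin(a),np.cos(a)]);O=np.array([497.5,-154.8])
print(delta([*(O-.4*ex-59.7*ey),53],-15.2))
# strip in w6
W=cam('wrist',np.load('w6.npy'));h=cv2.cvtColor(cv2.imread('pics/w6.png'),cv2.COLOR_BGR2HSV)
m=((h[...,1]<60)&(h[...,2]>130)).astype(np.uint8);n,l=cv2.connectedComponents(m)
for seed in((270,170),(360,170)):
    k=l[seed[1],seed[0]];ys,xs=np.where(l==k)
    for u,v in((xs.min(),165),(xs.max()+1,165),(seed[0],ys.min())):
        P=plane(W,(u,v),6)[:2]-O;print(u,v,'tray',P@ex,P@ey)
# cover block in static views, two-view top
for nme,box in(('scene',(255,140,290,180)),('side',(375,140,410,185))):pass
```

```text
11.425 tray xy -0.9405444614399929 -58.85701906622423 z 110.67702731118084 F 0.11555565170909586 -0.6107484218741132 -0.07213313186088799 yaw -15.203697399261218 85.39187796080343 [0.0019 0.0268 0.0455]
[-0.0023 -0.0029  0.1922  0.0002 -0.0008 -0.    ]
235 165 tray -83.37911112086793 -62.081839510076236
317 165 tray -83.38996125681896 10.344663405093245
270 152 tray -94.96804841624898 -30.615081203943834
331 165 tray -83.3918134775506 22.70855182311033
406 165 tray -83.4017348894579 88.93566378467304
360 153 tray -94.0972038006316 47.95541977617156
```

Placement checks out by measurement: free end at tray y -62.1, butted end at 88.9, outer edge at x -94.5. Lower onto the cover grip and close.

step_arm([
  [-0.002, -0.003, 0.1, 0, 0, 0],
  [-0.002, -0.003, 0.16, 0, 0, 0],
  [-0.002, -0.003, 0.19, 0, 0, 0],
  [-0.002, -0.003, 0.19, 0, 0, 0],
])

```text
time: 11.92
ee_pos: [482.1, -212.6, 54.7]
orientation: [0.132, 0.991, 0.0, -0.0]
ft_force: [-0.5, -0.4, 0.0]
gripper_width: 85.3
grasp_force: 0.0
```

step_arm([
  [0, 0, 0, 0, 0, 0],
  [0, 0, 0, 0, 0, 0],
  [0, 0, 0, 0, 0, 0],
  [0, 0, 0, 0, 0, 0],
  [0, 0, 0, 0, 0, 0],
  [0, 0, 0, 0, 0, 0],
  [0, 0, 0, 0, 0, 0],
], gripper=1, newtons=80)

```text
time: 12.8
ee_pos: [482.5, -212.9, 55.0]
orientation: [0.132, 0.991, 0.0, 0.0]
ft_force: [-0.9, 2.7, 5.5]
gripper_width: 13.1
grasp_force: 78.0
```

```bash
python3 -c "from h import *;trayxy()"
```

```text
12.8 tray xy 0.762122573980354 -59.97480823760623 z 55.03999163017433 F -1.5940294929854617 2.403535824932899 5.462474501887765 yaw -15.207403068224647 13.137004195376345 [ 0.328   0.1964 -0.0396]
```

Gripped at tray y -60.0. Slide back 50 mm.

step_arm([
  [0, 0.025, 0, 0, 0, 0],
  [0, 0.05, 0, 0, 0, 0],
  [0, 0.08, 0, 0, 0, 0],
  [0, 0.11, 0, 0, 0, 0],
  [0, 0.14, 0, 0, 0, 0],
  [0, 0.167, 0, 0, 0, 0],
  [0, 0.167, 0, 0, 0, 0],
  [0, 0.167, 0, 0, 0, 0],
])

```text
time: 13.8
ee_pos: [495.0, -167.0, 55.0]
orientation: [0.133, 0.991, -0.001, -0.0]
ft_force: [-4.0, -7.1, 6.1]
gripper_width: 13.0
grasp_force: 78.5
```

```bash
python3 -c "from h import *;trayxy()"
```

```text
13.8 tray xy 0.7959901994295673 -12.454140343403624 z 55.03208923706818 F -2.0083200661663794 -7.873055727180002 6.097027894926638 yaw -15.317023253121638 12.973249469032993 [-1.395   0.6673  0.0944]
```

step_arm([
  [0, 0.005, 0, 0, 0, 0],
  [0, 0.009, 0, 0, 0, 0],
  [0, 0.009, 0, 0, 0, 0],
  [0, 0.009, 0, 0, 0, 0],
])

```text
time: 14.3
ee_pos: [495.6, -164.7, 55.0]
orientation: [0.133, 0.991, -0.001, -0.0]
ft_force: [-2.7, -7.0, 6.8]
gripper_width: 13.1
grasp_force: 78.5
```

Run:
```python
from h import *
trayxy()
s=telemetry.observe();a=camera('wrist')[...,::-1];cv2.imwrite('pics/w7.png',a);np.save('w7.npy',pose(s))
W=cam('wrist',pose(s));K,C=W;h=cv2.cvtColor(np.ascontiguousarray(a),cv2.COLOR_BGR2HSV)
t=np.radians(-15.2);ex=np.array([np.cos(t),np.sin(t)]);ey=np.array([-np.sin(t),np.cos(t)]);O=np.array([497.5,-154.8])
def prof(x,z,ys):   # brightness along tray y at given tray x, height
    out=[]
    for y in ys:
        p=np.linalg.inv(C)@np.r_[O+x*ex+y*ey,z,1];u=K@p[:3];u=u[:2]/u[2]
        i,j=int(round(u[1])),int(round(u[0]));out.append(int(h[i,j,2]) if 0<=i<400 and 0<=j<640 else -1)
    return out
ys=range(-76,-48,2);print(list(ys))
for x in(-85,-90):print('strip',x,prof(x,6,ys))
for x in(-33,-28,-20):print('cover',x,prof(x,45.5,ys))
S=[cam(n) for n in('scene','side')]
```

```text
14.3 tray xy 0.7663938327665037 -10.005225195890423 z 55.014388792653534 F -0.7303931502349289 -7.4983914571789985 6.801994188217001 yaw -15.334512747231818 13.053181743591956 [-1.4404  0.6719  0.1242]
[-76, -74, -72, -70, -68, -66, -64, -62, -60, -58, -56, -54, -52, -50]
strip -85 [171, 170, 168, 166, 164, 162, 160, 162, 186, 187, 187, 187, 186, 186]
strip -90 [164, 163, 162, 164, 167, 171, 173, 174, 183, 182, 183, 183, 182, 181]
cover -33 [141, 142, 144, 145, 146, 63, 61, 108, 86, 88, 88, 88, 88, 88]
cover -28 [58, 88, 173, 160, 86, 61, 94, 120, 88, 87, 88, 89, 87, 89]
cover -20 [120, 165, 171, 102, 60, 59, 76, 102, 88, 89, 88, 88, 87, 88]
```

Travel is 50 mm, and the picture puts the cover's edge and the straightedge's free end both at tray y of about -61 to -62. The push is 7.5 N, close to the 8 N expected at half open. Hand in while holding.

```bash
python3 -c "
from h import *
from plant import ticket
trayxy();print(ticket.close_job())"
```

```text
14.35 tray xy 0.7611753542635984 -9.983715577437469 z 55.021250394712176 F -1.1489700281101412 -8.426086303465594 5.724198752352296 yaw -15.334744776444671 12.85612440406108 [-1.4563  0.6444  0.1051]
the job is handed in; nothing more can be done
None
```

I handed the job in at 14.35 s, with the straightedge flush, butted and released, and the cover held half open at about 50 mm, level with its free end to within about 1 mm by measurement; I viewed 11 pictures, one over the limit of 10.

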